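# Fetch the hanging instrument cassette out of the deep soaking tank with the hook rod

## Task

Take the blue-handled hook rod from its stand and, using its hook only (keep the gripper's fingers off the cassette), fetch the small orange-lidded instrument cassette that hangs by its cross bar deep in the clear tank: lift the bar just over the lips of its two brackets, draw it out from under their roofs and raise it out. Go by feel and be gentle, as the clear tank and the cassette must not be pressed or pulled with more than about 15 N. Stand the cassette upright on the black pad of the dissecting tray, take the hook away from it, and put the rod back in its stand, leaving everything else on the bench where it is.

Things in the scene. Friction and masses are not known exactly. Their poses are not given: they have to be found in the camera images.
- rod: Telescopic hook rod, 150 g, loose, upright in its stand. Origin: centre of the underside of its black square collar (36 x 36 x 5 mm), z up. Above it the blue handle, below it a dark tube, then a steel shank (8 mm diameter) drawn out of the tube, ending in a hook that points to +x. Under less than 60 N the shank does not slide in the tube, but the hook is sprung: it gives 1 mm per 4 N along the rod, up to 4 mm up or down.
- handle (a point): Middle of the rod's blue handle, 32.5 mm above the rod's origin, axes as the rod: a block 28 mm along x, 18 mm along y, 55 mm tall, its foot on the collar. Grip it from above across its 18 mm (y).
- tube_end (a point): Lower end of the rod's dark tube (12 mm diameter), on the rod's axis, 55 mm below the rod's origin. The hook's underside is 50 to 70 mm below this point: how far the shank is drawn out differs every time and is NOT reported. Find it by feel, e.g. lower the hook's underside gently on the top of the cassette's bar. Hook, in the rod's x: foot (6 mm thick, 12 wide) from -4 to 22 mm; upturned yellow tip from 17 to 22, 7 mm tall; throat 4 to 17.
- stand_seat (a point): Where the rod's origin lies when home in the grey stand (fixed; left or right of the tank), axes alike: midway between two tines along x, on their tops, 140 mm above the bench. Red strips, 4 mm high, locate the collar with 3 to 4 mm play each way. A post (140 mm tall) joins the tines from x = 44 to 60 mm here; the grey foot plate is 120 x 100 x 10 mm.
- fork (a point): Open end of the stand's fork, 22 mm to the stand's -x from the seat. The gap between the tines is 20 mm. Lift the rod at least 6 mm and draw it out to the stand's -x (or lift it straight up, the foot passes lengthwise); bring it back the same way.
- tank: Clear square tank with a blue rim, fixed. Origin: centre of its underside, z up. Outside 92 x 92 mm, 150 mm tall, walls and floor 4 mm. On each side wall (y = +42 and -42 mm) a C-shaped bracket reaches 12 mm inwards (|y| = 30 to 42 mm) and is open to the tank's -x, the side towards the robot.
- mouth (a point): Centre of the tank's open top, 84 x 84 mm clear, 150 mm above the bench. Axes as the tank.
- ledge (a point): Point midway between the two brackets, level with the tops of their steel ledges, 60 mm above the tank's underside, 14 mm to the tank's +x of its middle; axes as the tank. From this point: ledges x = -10 to +10 mm; lip at the open end x = -14 to -10, 6 mm high; back at x = +8; blue roof 17 mm above the ledges from x = -18 to +12 mm.
- cassette: Closed steel cassette with orange lid, 42 x 52 mm, loose, 175 to 325 g. Origin: centre of its underside, z up; lid's top at z = 26 mm. Two uprights (y = +-21.5 mm, 3 mm thick) carry an orange cross bar along y, 6 mm diameter, 78 mm long. At the start the bar's ends lie on the two ledges in the tank, axes as the tank. Hook it in the middle.
- bar (a point): Centre of the cross bar, 53 mm above the cassette's underside; 24 mm are free between bar and lid. To come out, the bar must rise more than 6 and less than 11 mm off the ledges (lip below, roof above), then go to the tank's -x until it is 21 to 34 mm from point ledge (further, the cassette meets the front wall), and only then up.
- pad (a point): Centre of the black pad's top in the aluminium dissecting tray (fixed), 14 mm above the bench. Pad 192 mm (x) by 232 mm (y); the tray's rim stands 22 mm above it. The cassette may stand anywhere within 70 mm (x) and 90 mm (y) of this point, any way round, clear of the forceps. On the other side of the tank from the stand.
- tray: The dissecting tray itself: outside 200 mm (x) by 240 mm (y), 36 mm tall, origin under its centre.
- forceps: Steel forceps, 110 x 11 x 6 mm, loose, lying along x on the tray's pad; origin under the middle. Leave it.
- petri: Glass dish, 90 mm diameter, 15 mm tall, loose, on the bench in front of the tank; origin under its centre. Leave it.
- beaker: Glass beaker, 70 mm diameter, 90 mm tall, loose, beyond the tank; origin under its centre. Leave it.
- jar: Amber specimen jar, 64 mm diameter, 80 mm tall, loose, beyond the tank; origin under its centre. Leave it.
- washer: White bottle with red cap, 64 mm diameter, 160 mm tall, loose, beyond the tank; origin under its centre. Leave it.
- probe: Hand tool with yellow handle, 120 mm long, loose, on the bench near the robot; lying along its x. Leave it.
Mind the look-alikes: they are no part of the job. Leave any purple or turquoise look-alike of the rod alone.

How it is judged:
By the outcome, as a careful person would: the job done as asked, in the order asked, and still so for the second after the job is handed in, with the robot touching nothing.
It also fails if it takes over 72 s, if anything falls off the work surface, if the arm or the gripper's body presses on something with over 40 N, if the wrist force passes 120 N, or if a joint passes its speed limit or range.

## Robot

A 6-joint arm with a two-finger parallel gripper is mounted at the origin on the work surface. World frame = base frame: x ahead of the robot, y to its left, z up, the work surface at z = 0. Lengths are in m, angles in rad, forces in N, time in s.
With the tool pointing down it reaches from about 0.325 to 0.9 m from the base axis. Payload 6.1 kg.
Tool frame: the origin (TCP) lies at the very end of the fingers, on their centre line; the grasp point (between the pads) lies 19 mm behind it; z points along the fingers, y is the line along which they close (so a half turn about z gives the same grasp; the last joint's range is limited). The gripper opens to 87 mm and grips with 3 to 60 N. Pads are 19 mm wide; open, the fingers measure 117 mm over their backs; the gripper's body (75 mm by 190 mm) begins 51 mm behind the grasp point.
Start: joints at [-0.126, 0.22, 1.526, -0, 1.395, -0.126], TCP at [0.625, -0, 0.223] pointing down, gripper open.
Joint ranges: [-2.98, 2.98], [-0.91, 2.08], [0.09, 2.57], [-1.24, 4.39], [0.2, 2.65], [-2.68, 2.68]. Speed limits (rad/s): [2.57, 2.57, 3.01, 3.14, 3.14, 3.14].

## Interface

Orientations are given as a 3x3 rotation matrix whose columns are the frame's x, y, z axes.
In Python, from cell import telemetry, viewer, close_job gives the robot as it stands.
- The arm moves only by the tool jog_arm, never from a script. Its argument "moves" is a list of rows, each a list of 3 entries, a list of its own where there are three numbers: the shift along the tool's x, y, z in cm, then the turn, a rotation vector about the tool's x, y, z in degrees, then the opening, from -1 (shut) to 1 (fully open). In form: [[[tx, ty, tz], [rx, ry, rz], claw], ...]. A call has 1 to 8 rows; each row is the pose to reach, as a shift and turn from the pose commanded when the call began, along the tool's axes at that moment; what a row does not reach only later rows make up. A row lasts 1/8 s, in which the tool goes at most 62.5 mm and 10.7 degrees, less where a joint would pass 70% of its speed; a pose out of reach is approached as far as the arm can. A call with a gripper value outside its range is refused whole. The fingers move at their own pace and stop on an object; "squeeze" is the grip in N (left out, the last holds). Time passes only in rows, so rows that repeat a pose let the fingers close. It gives the time, the measured TCP pose, the force, the opening and the grip force at its end, in the units of the state.
- telemetry.observe(): the state, without advancing time (a new reading comes with each control period).
- viewer.capture(name): name is "scene" or "side" or "wrist"; returns (picture, depth): 420x560x3 uint8, red, green, blue; 420x560 float32, m along the optical axis (not along the pixel's ray), 0 where there is no reading.
- viewer.calibration(name): a dict with "fov_y" (degrees; the focal length in pixels is half the picture's height over the tangent of half this angle, whatever the lens; pixels are square), "cx", "cy" (the principal point, pixels), "world_from_camera" (4x4, takes a point from camera to world coordinates). Camera axes: x right, y down, z forward; pixel columns grow to the right and rows downward; lengths in m; the calibration is good to about 2 mm. The wrist camera is an equidistant fisheye: a pixel r from the principal point sees the ray r / f radians off the axis. A picture is of the moment at which its call begins: read the wrist's pose just before it. calibration takes no time and is no camera call; for the wrist camera it gives the pose at the moment of the call.
- close_job(): hands the job in; it is judged then, once.
The state is a dict: "time_s": time; "joints": joint angles; "qd": joint speeds; "tau": joint torques, N m; "ee_pos": TCP position; "ee_rot": TCP orientation; "wrist_force": force on the tool from outside, world axes, zero at the start; "moment": the same for the moment, N m; "width": finger opening in m; "finger_force": force on a finger pad.
Only numpy, scipy, OpenCV 4.12 (cv2) and the standard library are available. Lean on these libraries where they do the work, as an engineer would, in place of code of your own. Each camera call takes 0.05 s, during which the arm holds its last target. There are 200 camera calls.

## Working session

There is one attempt and no reset: what is moved stays moved. The work goes in short steps, Python scripts to look and compute and a tool call to move; the robot and the scene stay as the last step left them, time stands still between calls to the robot, and variables do not carry over. Pictures are saved under pics/ and viewed, at most 11 in all, crops included, and the job is handed in when it is done.

Besides the shell and the picture viewer there is one more tool, called after "Call:" by a JSON object that holds its "api" and its "payload". jog_arm: Moves the arm, as the interface text tells. Its arguments: {"type":"object","properties":{"moves":{"type":"array"},"squeeze":{"type":"number"}},"required":["moves"]}

```bash
ls && mkdir -p pics && python3 - <<'E'
from cell import telemetry, viewer
import cv2,numpy as np
s=telemetry.observe();print({k:np.round(v,3).tolist() for k,v in s.items()})
for n in("scene","side","wrist"):
    c=viewer.calibration(n);p,d=viewer.capture(n)
    np.savez(f"{n}.npz",p=p,d=d,**c);print(n,c["fov_y"],c["cx"],c["cy"],np.round(c["world_from_camera"],3).tolist())
    cv2.imwrite(f"pics/{n}0.png",p[...,::-1])
E
```

```text
pics
{'time_s': 0.0, 'joints': [-0.126, 0.221, 1.528, -0.0, 1.395, -0.126], 'qd': [-0.001, 0.002, -0.0, 0.0, 0.001, -0.001], 'tau': [-0.0, -49.461, -38.738, 0.07, 0.057, -0.0], 'ee_pos': [0.624, 0.0, 0.221], 'ee_rot': [[-0.0, 1.0, -0.002], [1.0, 0.0, 0.0], [0.0, -0.002, -1.0]], 'wrist_force': [0.202, -0.31, 0.158], 'moment': [-0.003, -0.005, -0.0], 'finger_force': 0.0, 'width': 0.087}
scene 52.19151037840325 277.7103177565236 209.5197470377694 [[-0.588, 0.542, -0.601, 1.282], [0.809, 0.404, -0.426, 0.487], [0.012, -0.737, -0.676, 0.935], [0.0, 0.0, 0.0, 1.0]]
side 43.056083480257534 281.8683512670776 210.66264081078486 [[-0.949, -0.228, 0.218, 0.313], [-0.316, 0.666, -0.676, 0.83], [0.009, -0.71, -0.704, 0.986], [0.0, 0.0, 0.0, 1.0]]
wrist 65.70646984690485 277.5108211990898 209.17485662443147 [[1.0, -0.001, -0.003, 0.624], [-0.001, -0.962, -0.273, 0.075], [-0.002, 0.273, -0.962, 0.383], [0.0, 0.0, 0.0, 1.0]]
```

View pics/scene0.png

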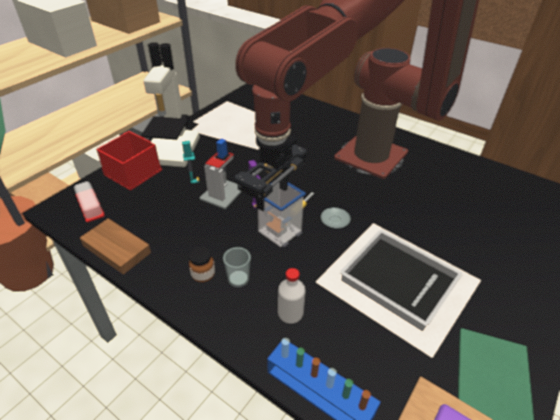

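View pics/side0.png

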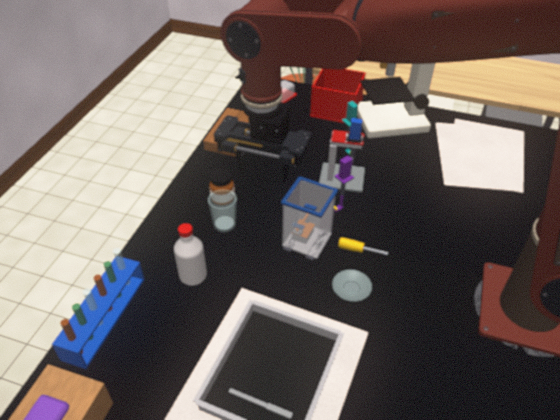

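Scene: the blue handle is at (222,150) in the grey stand with red strips. The look-alikes are turquoise (188,150) and purple (250,170). The tank rim is at (283,190) and the tray at (400,280). Side view: blue (355,130), turquoise (352,112), purple (345,168), tank (310,195). The blue one standing in the fork with red strips is the rod. Next I'll take an enlarged crop and measurements.

```bash
cat > h.py <<'E'
import numpy as np,cv2
def load(n):
    z=np.load(f"{n}.npz");return {k:z[k] for k in z}
def cloud(z,fish=False):
    h,w=z['d'].shape;f=h/2/np.tan(np.radians(float(z['fov_y']))/2)
    v,u=np.mgrid[:h,:w];x=(u-z['cx'])/f;y=(v-z['cy'])/f
    if fish:
        r=np.hypot(x,y);k=np.where(r>1e-9,np.tan(np.minimum(r,1.5))/np.maximum(r,1e-9),1);x=x*k;y=y*k
    P=np.stack([x,y,np.ones_like(x)],-1)*z['d'][...,None]
    T=z['world_from_camera'];return P@T[:3,:3].T+T[:3,3]
def hsv(z,h0,h1,s=110,v=50):
    H=cv2.cvtColor(z['p'],cv2.COLOR_RGB2HSV)
    return cv2.inRange(H,(h0,s,v),(h1,255,255))>0
E
python3 - <<'E'
from h import *
for n in("scene","side","wrist"):
    z=load(n);C=cloud(z,n=="wrist")
    for nm,a,b in(("blue",105,125),("purple",128,150),("turq",80,98),("red",0,4),("orange",5,18),("yellow",20,32)):
        m=hsv(z,a,b).astype(np.uint8);k,l,st,ce=cv2.connectedComponentsWithStats(m)
        for i in range(1,k):
            if st[i,4]<12:continue
            P=C[(l==i)&(z['d']>0)]
            if len(P)<5:continue
            q=np.percentile(P,[3,50,97],axis=0)
            if q[1,0]<.3 or q[1,0]>1 or abs(q[1,1])>.5 or q[1,2]>.25:continue
            print(n,nm,st[i,4],ce[i].round(),np.round(q*1000).astype(int).tolist())
z=load("scene");cv2.imwrite("pics/crop_s.png",cv2.resize(z['p'][120:250,150:350,::-1],None,fx=3.9,fy=3.9,interpolation=cv2.INTER_CUBIC))
E
```

```text
scene blue 172 [221. 148.] [[279, -497, 0], [487, -294, 176], [497, -288, 202]]
scene blue 170 [288. 197.] [[321, -131, 0], [527, -9, 153], [581, 13, 156]]
scene blue 3685 [319. 386.] [[850, 206, 1], [893, 320, 63], [910, 435, 67]]
scene purple 56 [252. 163.] [[289, -342, -2], [476, -185, 164], [492, -170, 168]]
scene purple 20 [254. 201.] [[474, -186, 4], [481, -179, 15], [680, -8, 251]]
scene turq 153 [188. 152.] [[396, -528, 1], [519, -416, 124], [531, -402, 165]]
scene turq 53 [192. 178.] [[485, -453, -2], [514, -421, 5], [521, -410, 41]]
scene turq 13 [297. 354.] [[878, 257, 99], [887, 262, 115], [889, 264, 120]]
scene turq 13 [298. 362.] [[887, 264, 72], [888, 267, 87], [889, 268, 106]]
scene red 190 [217. 160.] [[309, -470, 1], [512, -296, 144], [538, -272, 148]]
scene red 160 [292. 274.] [[621, 67, -1], [750, 151, 159], [763, 166, 163]]
scene orange 2146 [115. 245.] [[822, -465, 3], [877, -363, 35], [921, -288, 39]]
scene orange 191 [202. 266.] [[763, -134, 42], [805, -95, 55], [817, -85, 70]]
scene orange 93 [315. 365.] [[813, 275, 1], [885, 304, 113], [888, 308, 120]]
scene
[... 1549 characters left out ...]

wrist blue 21 [202. 272.] [[542, -84, 78], [543, -76, 81], [603, 33, 304]]
wrist blue 429 [203. 317.] [[531, -205, 0], [561, -90, 152], [571, -76, 153]]
wrist red 1183 [440.  31.] [[734, 137, 146], [744, 149, 159], [760, 163, 161]]
wrist orange 70 [216. 211.] [[567, -2, 107], [570, -2, 120], [573, -1, 131]]
wrist orange 495 [199. 236.] [[518, -68, 34], [538, -52, 36], [576, 4, 221]]
wrist orange 318 [410. 265.] [[767, -93, 40], [781, -89, 52], [801, -85, 61]]
wrist orange 74 [391. 395.] [[818, -389, 2], [819, -365, 13], [819, -342, 22]]
wrist yellow 158 [102. 224.] [[375, -66, 0], [393, -47, 23], [402, -38, 26]]
wrist yellow 285 [127. 225.] [[486, -23, 107], [488, -12, 127], [489, -2, 144]]
```

View pics/wrist0.png

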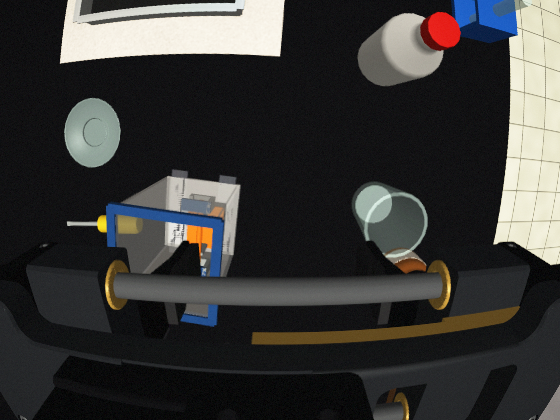

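View pics/crop_s.png

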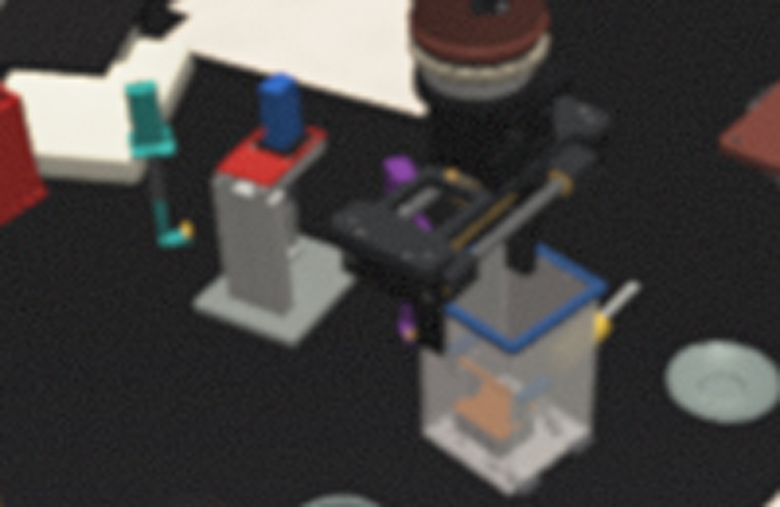

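The wrist view shows the tank rim (107–222, 205–325) with the orange cassette at (199,236) inside. The crop confirms the blue handle in the red-topped grey stand. The turquoise and purple ones are separate, and the purple one hangs between stand and tank. I'll move to look from above, first at the tank.

Call:
{"api": "jog_arm", "payload": {"moves": [[[0,0,-6],[0,0,0],1],[[-3,-3,-11],[0,0,0],1],[[-7,-6,-15],[0,0,0],1],[[-12,-9,-18],[0,0,0],1],[[-12,-9,-18],[0,0,0],1],[[-12,-9,-18],[0,0,0],1]]}}

```text
time_s: 0.9
ee_pos: [0.535, -0.1201, 0.4022]
ee_rot: [[0.001, 1.0, 0.0], [1.0, -0.001, 0.001], [0.001, 0.0, -1.0]]
wrist_force: [-0.0, 0.5, 0.1]
width: 0.087
finger_force: 0.0
```

```bash
cat >> h.py <<'E'
def snap(n,out):
    from cell import telemetry,viewer
    c=viewer.calibration(n);p,d=viewer.capture(n);np.savez(f"{out}.npz",p=p,d=d,**c);cv2.imwrite(f"pics/{out}.png",p[...,::-1]);return dict(p=p,d=d,**c)
E
python3 - <<'E'
from h import *
from cell import telemetry
s=telemetry.observe();print(s['ee_pos'],s['qd'].round(3) if hasattr(s['qd'],'round') else s['qd'])
z=snap("wrist","w1")
E
```

```text
[ 0.53495345 -0.12007692  0.40217777] [ 0.029  0.026  0.015  0.005 -0.003  0.003]
```

View pics/w1.png

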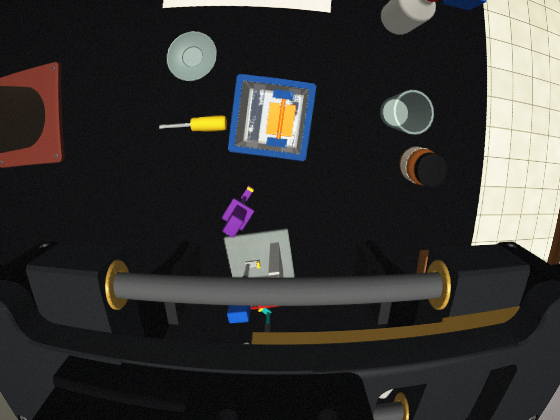

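The tank rim spans (230–316, 75–160), turned about −6°, with the orange cassette at (283,120). The purple look-alike is at (237,215), the stand foot at (260,255) and the blue handle at (238,315). Next, over the stand.

Call:
{"api": "jog_arm", "payload": {"moves": [[[-6,-1,0],[0,0,0],1],[[-12,-3,0],[0,0,0],1],[[-18,-4,0],[0,0,0],1],[[-24,-5,0],[0,0,0],1],[[-24,-5,0],[0,0,0],1],[[-24,-5,0],[0,0,0],1]]}}

```text
time_s: 1.7
ee_pos: [0.4857, -0.3588, 0.4006]
ee_rot: [[-0.001, 1.0, -0.002], [1.0, 0.001, 0.003], [0.003, -0.002, -1.0]]
wrist_force: [0.7, 2.0, 0.6]
width: 0.087
finger_force: 0.0
```

```bash
cat > m.py <<'E'
from h import *
z=snap("wrist","w2")
def rep(nm,P):
    r=cv2.minAreaRect((P[:,:2]*1000).astype(np.float32));print(nm,len(P),"rect c",np.round(r[0],1),"size",np.round(r[1],1),"ang",round(r[2],1),"z",np.percentile(P[:,2]*1000,[5,50,95]).round(1),"med",np.median(P,0).round(4))
def box(C,m,x0,x1,y0,y1,z0,z1):
    return C[m&(C[...,0]>x0)&(C[...,0]<x1)&(C[...,1]>y0)&(C[...,1]<y1)&(C[...,2]>z0)&(C[...,2]<z1)]
C=cloud(z,True);A=np.ones(z['d'].shape,bool)
b=hsv(z,105,125)
rep("handle top",box(C,b,.4,.6,-.36,-.24,.195,.215))
rep("handle all",box(C,b,.4,.6,-.36,-.24,.14,.215))
rep("red",box(C,hsv(z,0,5),.4,.6,-.36,-.22,.135,.16))
rep("stand top",box(C,A,.4,.6,-.36,-.22,.136,.15))
rep("foot plate",box(C,A,.4,.6,-.38,-.2,.006,.014))
w=load("w1");D=cloud(w,True);b=hsv(w,105,125)
rep("rim",box(D,b,.4,.65,-.12,.05,.14,.16))
o=hsv(w,5,18);P=box(D,o,.45,.65,-.1,.03,.02,.12);rep("orange",P)
print(np.histogram(P[:,2],bins=np.arange(.02,.12,.005)))
rep("bar",P[(P[:,2]>.058)&(P[:,2]<.075)])
rep("blue roofs",box(D,b,.4,.65,-.12,.05,.065,.1))
E
python3 m.py
```

```text
handle top 409 rect c [ 479.5 -300.4] size [28.2 18.4] ang 7.5 z [198.  199.5 200.7] med [ 0.4793 -0.3009  0.1995]
handle all 427 rect c [ 479.5 -300.4] size [28.2 18.4] ang 7.5 z [197.5 199.4 200.7] med [ 0.4793 -0.2999  0.1994]
red 1194 rect c [ 496.9 -298.2] size [82.5 47.9] ang 8.2 z [142.1 143.5 144.8] med [ 0.5166 -0.2945  0.1435]
stand top 1861 rect c [ 497.8 -297.9] size [84.3 49.1] ang 7.3 z [139.5 143.5 145.3] med [ 0.5066 -0.2932  0.1435]
foot plate 1708 rect c [ 499.6 -297.3] size [120.8 100.6] ang 7.6 z [ 7.6  9.4 11.1] med [ 0.4931 -0.2723  0.0094]
rim 1830 rect c [526.2 -41.6] size [100.9 101.2] ang 82.5 z [150.  151.5 152.8] med [ 0.527  -0.0408  0.1515]
orange 186 rect c [539.  -43.8] size [60.9 41.5] ang 81.6 z [34.5 64.1 66.3] med [ 0.5394 -0.0432  0.0641]
(array([ 0,  0, 22, 31,  0,  1,  0,  1, 74, 57,  0,  0,  0,  0,  0,  0,  0,
        0,  0]), array([0.02 , 0.025, 0.03 , 0.035, 0.04 , 0.045, 0.05 , 0.055, 0.06 ,
       0.065, 0.07 , 0.075, 0.08 , 0.085, 0.09 , 0.095, 0.1  , 0.105,
       0.11 , 0.115]))
bar 131 rect c [538.9 -43.8] size [60.9  6.1] ang 81.8 z [62.3 64.9 66.4] med [ 0.5394 -0.0448  0.0649]
blue roofs 316 rect c [537. -43.] size [84.3 29.5] ang 82.4 z [79.1 80.6 82.2] med [ 0.537  -0.0135  0.0806]
```

View pics/w2.png

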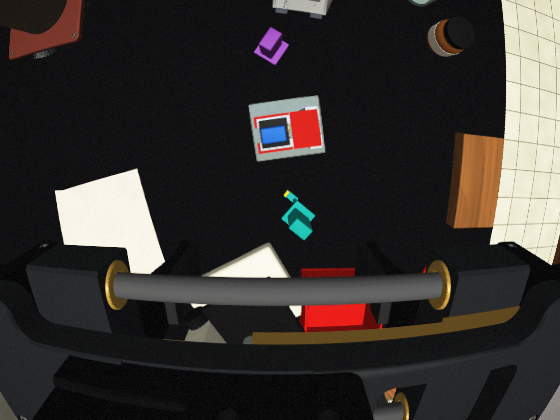

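The stand is turned +7.5°, with the handle top at (0.4795, −0.3004, 0.200), which matches a 140 mm seat plus 60. The tank is at (0.526, −0.042), yaw −7.5°, with the bar at (0.539, −0.044) and its top at about 0.065. All of this fits the given sizes. Now I'll turn and go above the handle.

Call:
{"api": "jog_arm", "payload": {"moves": [[[0.8,-0.1,0],[0,0,10.3],1],[[1.6,-0.2,1],[0,0,20.6],1],[[2.4,-0.3,3],[0,0,30.9],1],[[3.2,-0.4,5],[0,0,41.2],1],[[4.2,-0.5,7],[0,0,51.5],1],[[5,-0.6,9],[0,0,61.8],1],[[5.9,-0.6,11],[0,0,72.1],1],[[5.9,-0.6,13],[0,0,82.5],1]]}}

```text
time_s: 2.75
ee_pos: [0.4799, -0.2982, 0.2722]
ee_rot: [[0.992, 0.128, 0.001], [0.128, -0.992, 0.0], [0.001, -0.0, -1.0]]
wrist_force: [0.6, -0.1, 0.1]
width: 0.0869
finger_force: 0.0
```

Call:
{"api": "jog_arm", "payload": {"moves": [[[0,0,0],[0,0,0],1],[[0,0,0],[0,0,0],1],[[0,0,0],[0,0,0],1]]}}

```text
time_s: 3.12
ee_pos: [0.4797, -0.301, 0.2739]
ee_rot: [[0.991, 0.133, 0.002], [0.133, -0.991, -0.001], [0.001, 0.001, -1.0]]
wrist_force: [-0.1, 0.2, 0.3]
width: 0.0872
finger_force: 0.0
```

```bash
cat > st.py <<'E'
from h import *
from cell import telemetry
def tgt(x,y,yaw):
    s=telemetry.observe();R=np.array(s['ee_rot']);p=np.array(s['ee_pos'])
    print("t",round(s['time_s'],2),"p",p.round(4),"yaw",np.degrees(np.arctan2(R[1,0],R[0,0])).round(2),"tilt",(R[:2,2]).round(4),"F",np.round(s['wrist_force'],1),"M",np.round(s['moment'],2),"w",round(s['width'],4),"gf",round(s['finger_force'],1))
    d=np.array([x,y,p[2]])-p;print("tool shift cm",(R.T@d*100).round(2),"dyaw about tool z",round(-(yaw-np.degrees(np.arctan2(R[1,0],R[0,0]))),2))
if __name__=="__main__":
    import sys;tgt(*map(float,sys.argv[1:4]))
E
python3 st.py .4795 -.3004 7.5
```

```text
t 3.12 p [ 0.4797 -0.301   0.2739] yaw 7.65 tilt [ 0.0017 -0.0013] F [-0.1  0.2  0.3] M [ 0.05  0.09 -0.04] w 0.0872 gf 0.0
tool shift cm [-0.01 -0.06 -0.  ] dyaw about tool z 0.15
```

Call:
{"api": "jog_arm", "payload": {"moves": [[[0,-0.05,4],[0,0,0],1],[[0,-0.05,7.5],[0,0,0],1],[[0,-0.05,10],[0,0,0],1],[[0,-0.05,11.6],[0,0,0],1],[[0,-0.05,11.6],[0,0,0],0.3],[[0,-0.05,11.6],[0,0,0],0],[[0,-0.05,11.6],[0,0,0],-0.3],[[0,-0.05,11.6],[0,0,0],-0.5]], "squeeze": 15}}

```text
time_s: 4.12
ee_pos: [0.4793, -0.3009, 0.1575]
ee_rot: [[0.991, 0.131, 0.001], [0.131, -0.991, -0.001], [0.001, 0.001, -1.0]]
wrist_force: [-0.7, -0.5, -0.2]
width: 0.055
finger_force: 0.0
```

Call:
{"api": "jog_arm", "payload": {"moves": [[[0,0,0],[0,0,0],-1],[[0,0,0],[0,0,0],-1],[[0,0,0],[0,0,0],-1],[[0,0,0],[0,0,0],-1]], "squeeze": 40}}

```text
time_s: 4.62
ee_pos: [0.4789, -0.3005, 0.1565]
ee_rot: [[0.991, 0.131, -0.0], [0.131, -0.991, 0.0], [-0.0, -0.0, -1.0]]
wrist_force: [0.3, -0.9, -0.6]
width: 0.0178
finger_force: 40.0
```

```bash
python3 st.py .4795 -.3004 7.5
```

```text
t 4.62 p [ 0.4789 -0.3005  0.1565] yaw 7.5 tilt [-0.0001  0.0001] F [ 0.3 -0.9 -0.6] M [ 0.05  0.07 -0.02] w 0.0178 gf 40.0
tool shift cm [ 0.06 -0.   -0.  ] dyaw about tool z 0.0
```

Call:
{"api": "jog_arm", "payload": {"moves": [[[0,0,-0.7],[0,0,0],-1],[[0,0,-2.5],[0,0,0],-1],[[0,0,-5],[0,0,0],-1],[[0,0,-8],[0,0,0],-1],[[0,0,-11],[0,0,0],-1],[[0,0,-14],[0,0,0],-1],[[0,0,-17],[0,0,0],-1],[[0,0,-19],[0,0,0],-1]]}}

```text
time_s: 5.62
ee_pos: [0.4793, -0.3008, 0.3497]
ee_rot: [[0.991, 0.131, 0.003], [0.131, -0.991, -0.002], [0.002, 0.002, -1.0]]
wrist_force: [0.1, 0.0, -2.1]
width: 0.0176
finger_force: 40.0
```

Call:
{"api": "jog_arm", "payload": {"moves": [[[0,0,0],[0,0,0],-1],[[0,0,0],[0,0,0],-1],[[0,0,0],[0,0,0],-1]]}}

```text
time_s: 6.0
ee_pos: [0.4784, -0.3001, 0.3448]
ee_rot: [[0.991, 0.131, -0.002], [0.131, -0.991, 0.002], [-0.002, -0.002, -1.0]]
wrist_force: [0.7, -1.4, -1.9]
width: 0.0176
finger_force: 40.0
```

```bash
cat > look.py <<'E'
from m import rep,box
E
sed -i '/^z=snap/,$!b' m.py; python3 - <<'E'
s=open('m.py').read().split('\n')
i=[k for k,l in enumerate(s) if l.startswith('C=cloud')][0]
f='\n'.join(l for l in s[1:i] if not l.startswith('z=snap'))
open('h.py','a').write(f+'\n')
E
python3 st.py .511 -.04 -7.5; python3 - <<'E'
from h import *
z=snap("wrist","w3");C=cloud(z,True);A=np.ones(z['d'].shape,bool)
rep("yellow tip",box(C,hsv(z,20,32,100,80),.4,.6,-.36,-.24,.12,.3))
rep("hook region",box(C,A,.43,.56,-.34,-.26,.18,.26))
for n in("scene","side"):
    w=snap(n,n+"3");D=cloud(w);
    for a,b in((18,34),):
        P=box(D,hsv(w,a,b,80,60),.43,.56,-.35,-.25,.15,.3)
        if len(P)>3: rep(n+" yel",P)
E
```

```text
t 6.0 p [ 0.4784 -0.3001  0.3448] yaw 7.5 tilt [-0.0023  0.0019] F [ 0.7 -1.4 -1.9] M [ 0.06  0.1  -0.03] w 0.0176 gf 40.0
tool shift cm [  6.63 -25.36   0.04] dyaw about tool z 15.0
yellow tip 87 rect c [ 498.5 -296.9] size [ 4.4 11.5] ang 7.2 z [220.8 227.6 228.8] med [ 0.4989 -0.2973  0.2276]
hook region 433 rect c [ 487.8 -298.3] size [26.2 11.8] ang 7.3 z [219.6 221.7 253.2] med [ 0.4868 -0.2983  0.2217]
scene yel 6 rect c [ 500.2 -296.4] size [5.  7.8] ang 14.2 z [222.2 226.2 228.5] med [ 0.499  -0.2948  0.2262]
side yel 9 rect c [ 500.  -292.5] size [12.3  5.5] ang 89.1 z [223.2 227.2 230.5] med [ 0.4995 -0.2923  0.2272]
```

View pics/w3.png

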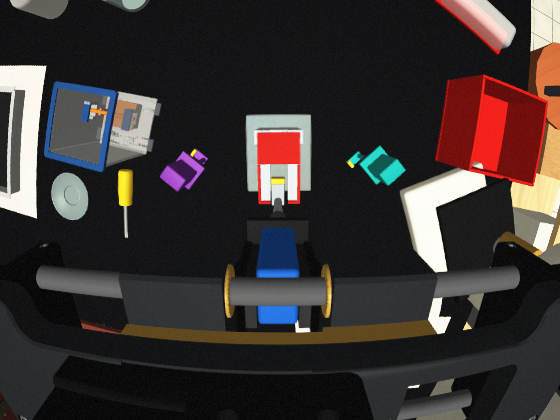

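The wrist view shows the hook tip at (278,181), straight below the grip, with the underside about 131 mm under the TCP. Now I'll carry it over the tank.

Call:
{"api": "jog_arm", "payload": {"moves": [[[1,-3,0],[0,0,2],-1],[[2.5,-7.5,0],[0,0,5],-1],[[4.2,-12.5,0],[0,0,8],-1],[[5.9,-17.5,0],[0,0,11],-1],[[7.4,-22,0],[0,0,14],-1],[[8.4,-24.9,0],[0,0,15],-1],[[8.4,-24.9,0],[0,0,15],-1],[[8.4,-24.9,0],[0,0,15],-1]]}}

```text
time_s: 7.15
ee_pos: [0.5295, -0.0431, 0.3463]
ee_rot: [[0.991, -0.13, -0.001], [-0.13, -0.991, -0.0], [-0.0, 0.001, -1.0]]
wrist_force: [0.2, -0.1, -1.3]
width: 0.0178
finger_force: 40.0
```

```bash
python3 st.py .529 -.0421 -7.5; python3 - <<'E'
from h import *
z=snap("wrist","w4");C=cloud(z,True);A=np.ones(z['d'].shape,bool)
rep("tip",box(C,hsv(z,20,32,100,80),.4,.6,-.1,.0,.15,.3))
rep("rim",box(C,hsv(z,105,125),.4,.65,-.12,.05,.14,.16))
rep("bar",box(C,hsv(z,5,18),.45,.65,-.1,.03,.058,.075))
rep("roofs",box(C,hsv(z,105,125),.45,.65,-.1,.03,.07,.09))
E
```

```text
t 7.15 p [ 0.5295 -0.0431  0.3463] yaw -7.48 tilt [-0.0006 -0.0005] F [ 0.2 -0.1 -1.3] M [0.08 0.15 0.07] w 0.0178 gf 40.0
tool shift cm [-0.07 -0.09 -0.  ] dyaw about tool z 0.02
tip 93 rect c [549.9 -45.9] size [11.5  4.3] ang 82.6 z [221.3 229.2 230.4] med [ 0.5505 -0.046   0.2292]
rim 1832 rect c [525.5 -41.6] size [101.2 101.3] ang 81.9 z [149.8 151.6 152.9] med [ 0.5443 -0.0443  0.1516]
bar 171 rect c [539.8 -43.9] size [60.6  8. ] ang 82.4 z [62.2 64.6 66.2] med [ 0.5389 -0.0447  0.0646]
roofs 381 rect c [546.9 -46.1] size [87.4 49.3] ang 82.2 z [79.2 80.6 81.9] med [ 0.5368 -0.0728  0.0806]
```

View pics/w4.png

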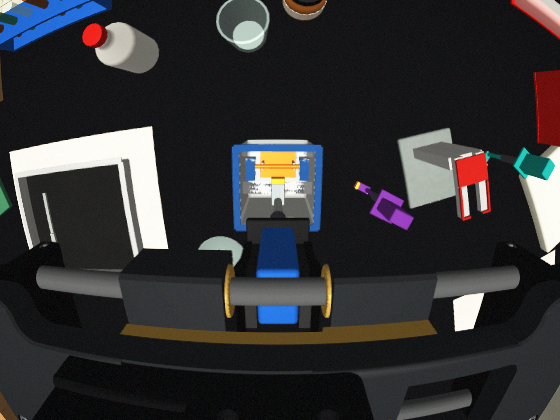

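Call:
{"api": "jog_arm", "payload": {"moves": [[[0,-0.05,2],[0,0,0],-1],[[0,-0.05,5],[0,0,0],-1],[[0,-0.05,8],[0,0,0],-1],[[0,-0.05,11],[0,0,0],-1],[[0,-0.05,13],[0,0,0],-1],[[0,-0.05,13.5],[0,0,0],-1],[[0,-0.05,13.5],[0,0,0],-1],[[0,-0.05,13.5],[0,0,0],-1]]}}

```text
time_s: 8.2
ee_pos: [0.5304, -0.0425, 0.2126]
ee_rot: [[0.991, -0.131, 0.002], [-0.131, -0.991, -0.0], [0.002, 0.0, -1.0]]
wrist_force: [0.2, 0.6, -1.7]
width: 0.0175
finger_force: 40.0
```

```bash
python3 st.py .529 -.0421 -7.5; python3 - <<'E'
from h import *
z=snap("wrist","w5");C=cloud(z,True)
rep("tip",box(C,hsv(z,20,32,100,80),.5,.58,-.07,-.02,.07,.3))
rep("bar",box(C,hsv(z,5,18),.45,.65,-.1,.03,.058,.075))
E
```

```text
t 8.2 p [ 0.5304 -0.0425  0.2126] yaw -7.52 tilt [ 0.0018 -0.0004] F [ 0.2  0.6 -1.7] M [0.08 0.15 0.01] w 0.0175 gf 40.0
tool shift cm [-0.14 -0.02 -0.  ] dyaw about tool z -0.02
tip 258 rect c [557.3 -46.1] size [27.6 17.5] ang 82.6 z [ 92.8 295.  299.7] med [ 0.5607 -0.0467  0.295 ]
bar 152 rect c [538.8 -43.6] size [61.4  6.4] ang 82.3 z [62.  64.5 66. ] med [ 0.5395 -0.0512  0.0645]
```

Call:
{"api": "jog_arm", "payload": {"moves": [[[0,0,0.6],[0,0,0],-1],[[0,0,1.2],[0,0,0],-1],[[0,0,1.3],[0,0,0],-1],[[0,0,1.3],[0,0,0],-1]]}}

```text
time_s: 8.75
ee_pos: [0.5297, -0.0421, 0.1983]
ee_rot: [[0.991, -0.13, -0.0], [-0.13, -0.991, 0.0], [-0.0, -0.0, -1.0]]
wrist_force: [0.4, 0.7, -1.6]
width: 0.0176
finger_force: 40.0
```

Call:
{"api": "jog_arm", "payload": {"moves": [[[0,0,0.1],[0,0,0],-1],[[0,0,0.2],[0,0,0],-1],[[0,0,0.2],[0,0,0],-1]]}}

```text
time_s: 9.12
ee_pos: [0.5297, -0.0422, 0.1965]
ee_rot: [[0.991, -0.131, -0.0], [-0.131, -0.991, 0.0], [-0.0, -0.0, -1.0]]
wrist_force: [0.5, 0.5, -1.4]
width: 0.0173
finger_force: 40.0
```

Call:
{"api": "jog_arm", "payload": {"moves": [[[0,0,0.1],[0,0,0],-1],[[0,0,0.1],[0,0,0],-1]]}}

```text
time_s: 9.38
ee_pos: [0.5297, -0.0422, 0.1954]
ee_rot: [[0.991, -0.131, -0.0], [-0.131, -0.991, 0.0], [-0.0, 0.0, -1.0]]
wrist_force: [-0.2, -0.4, -1.8]
width: 0.0174
finger_force: 40.0
```

Call:
{"api": "jog_arm", "payload": {"moves": [[[0,0,0.1],[0,0,0],-1],[[0,0,0.1],[0,0,0],-1]]}}

```text
time_s: 9.62
ee_pos: [0.5299, -0.0422, 0.1947]
ee_rot: [[0.991, -0.13, 0.0], [-0.13, -0.991, -0.0], [0.0, 0.0, -1.0]]
wrist_force: [0.3, -0.1, -0.1]
width: 0.0179
finger_force: 40.0
```

Call:
{"api": "jog_arm", "payload": {"moves": [[[0,0,0.05],[0,0,0],-1],[[0,0,0.05],[0,0,0],-1]]}}

```text
time_s: 9.88
ee_pos: [0.53, -0.0422, 0.1944]
ee_rot: [[0.991, -0.131, 0.001], [-0.131, -0.991, -0.0], [0.001, 0.0, -1.0]]
wrist_force: [0.2, 0.8, 1.1]
width: 0.0177
finger_force: 40.0
```

Call:
{"api": "jog_arm", "payload": {"moves": [[[0,0,0.05],[0,0,0],-1],[[0,0,0.05],[0,0,0],-1]]}}

```text
time_s: 10.12
ee_pos: [0.53, -0.0422, 0.1939]
ee_rot: [[0.991, -0.13, 0.0], [-0.13, -0.991, -0.0], [0.0, 0.0, -1.0]]
wrist_force: [-0.7, -0.7, 3.3]
width: 0.0177
finger_force: 40.0
```

Contact with the bar was felt at TCP z ≈ 0.195, so the hook's underside is 129 mm below the TCP. Next I'll back off, drop in front of the bar, and go under it.

Call:
{"api": "jog_arm", "payload": {"moves": [[[0,0,-0.6],[0,0,0],-1],[[0,0,-0.8],[0,0,0],-1],[[-1,0,-0.8],[0,0,0],-1],[[-1.9,0,-0.8],[0,0,0],-1],[[-1.9,0,-0.8],[0,0,0],-1],[[-1.9,0,-0.8],[0,0,0],-1]]}}

```text
time_s: 10.88
ee_pos: [0.5109, -0.0397, 0.2016]
ee_rot: [[0.991, -0.131, 0.0], [-0.131, -0.991, -0.0], [0.0, 0.0, -1.0]]
wrist_force: [-0.1, 0.4, -1.9]
width: 0.0178
finger_force: 40.0
```

Call:
{"api": "jog_arm", "payload": {"moves": [[[0,0,0.8],[0,0,0],-1],[[0,0,1.6],[0,0,0],-1],[[0,0,2.4],[0,0,0],-1],[[0,0,3],[0,0,0],-1],[[0,0,3.1],[0,0,0],-1],[[0,0,3.1],[0,0,0],-1]]}}

```text
time_s: 11.62
ee_pos: [0.511, -0.0397, 0.1706]
ee_rot: [[0.991, -0.13, 0.0], [-0.13, -0.991, -0.0], [0.0, 0.0, -1.0]]
wrist_force: [0.4, -0.3, -0.6]
width: 0.018
finger_force: 40.0
```

```bash
python3 st.py .5285 -.0421 -7.5; python3 - <<'E'
from h import *
z=snap("wrist","w6");C=cloud(z,True)
rep("tip",box(C,hsv(z,20,32,100,80),.5,.58,-.07,-.02,.03,.07))
rep("bar",box(C,hsv(z,5,18),.45,.65,-.1,.03,.058,.075))
cv2.imwrite("pics/w6c.png",cv2.resize(z['p'][80:240,200:350,::-1],None,fx=3.5,fy=3.5,interpolation=cv2.INTER_CUBIC))
E
```

```text
t 11.62 p [ 0.511  -0.0397  0.1706] yaw -7.5 tilt [ 0.0001 -0.0001] F [ 0.4 -0.3 -0.6] M [0.08 0.16 0.01] w 0.018 gf 40.0
tool shift cm [1.76 0.01 0.  ] dyaw about tool z 0.0
tip 1601 rect c [537.6 -44.6] size [49.8 38. ] ang 82.4 z [34.3 35.6 54.2] med [ 0.5425 -0.0451  0.0356]
bar 416 rect c [539.  -43.8] size [62.1  5.7] ang 82.3 z [63.2 64.8 66.3] med [ 0.5396 -0.0416  0.0648]
```

View pics/w6c.png

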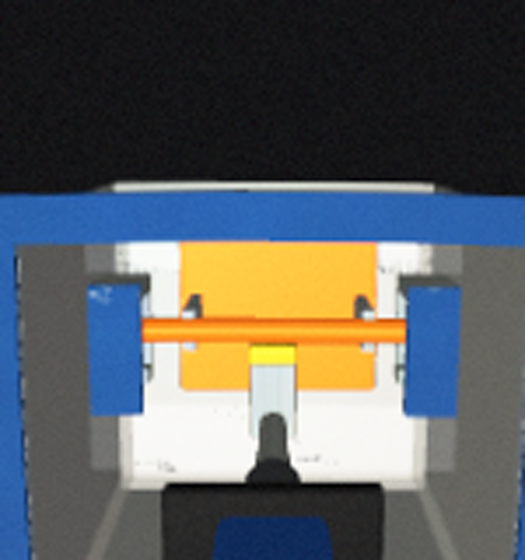

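The hook is centred just in front of the bar, with the tip's top at about 0.054, below the bar. Advancing under it.

Call:
{"api": "jog_arm", "payload": {"moves": [[[0.5,0,0],[0,0,0],-1],[[1,0,0],[0,0,0],-1],[[1.5,0,0],[0,0,0],-1],[[1.8,0,0],[0,0,0],-1],[[1.8,0,0],[0,0,0],-1]]}}

```text
time_s: 12.3
ee_pos: [0.5289, -0.0421, 0.1704]
ee_rot: [[0.991, -0.131, -0.0], [-0.131, -0.991, 0.0], [-0.0, 0.0, -1.0]]
wrist_force: [-0.7, -0.9, -1.8]
width: 0.0178
finger_force: 40.0
```

Call:
{"api": "jog_arm", "payload": {"moves": [[[0,0,-0.4],[0,0,0],-1],[[0,0,-0.8],[0,0,0],-1],[[0,0,-1.0],[0,0,0],-1],[[0,0,-1.0],[0,0,0],-1]]}}

```text
time_s: 12.8
ee_pos: [0.529, -0.0421, 0.1809]
ee_rot: [[0.991, -0.131, 0.001], [-0.131, -0.991, -0.0], [0.001, 0.0, -1.0]]
wrist_force: [-0.4, -0.1, -1.4]
width: 0.0179
finger_force: 40.0
```

Call:
{"api": "jog_arm", "payload": {"moves": [[[0,0,-0.1],[0,0,0],-1],[[0,0,-0.2],[0,0,0],-1],[[0,0,-0.2],[0,0,0],-1]]}}

```text
time_s: 13.18
ee_pos: [0.5288, -0.0421, 0.1826]
ee_rot: [[0.991, -0.131, 0.0], [-0.131, -0.991, -0.0], [0.0, 0.0, -1.0]]
wrist_force: [0.2, 0.9, -1.6]
width: 0.018
finger_force: 40.0
```

Call:
{"api": "jog_arm", "payload": {"moves": [[[0,0,-0.1],[0,0,0],-1],[[0,0,-0.1],[0,0,0],-1]]}}

```text
time_s: 13.42
ee_pos: [0.5287, -0.042, 0.1835]
ee_rot: [[0.991, -0.131, -0.0], [-0.131, -0.991, 0.0], [-0.0, -0.0, -1.0]]
wrist_force: [-0.4, -0.1, -2.4]
width: 0.0177
finger_force: 40.0
```

Call:
{"api": "jog_arm", "payload": {"moves": [[[0,0,-0.1],[0,0,0],-1],[[0,0,-0.2],[0,0,0],-1],[[0,0,-0.2],[0,0,0],-1]]}}

```text
time_s: 13.8
ee_pos: [0.5286, -0.042, 0.1853]
ee_rot: [[0.991, -0.131, -0.001], [-0.131, -0.991, 0.0], [-0.001, -0.0, -1.0]]
wrist_force: [-0.6, -0.2, -4.0]
width: 0.0181
finger_force: 40.0
```

```bash
cat > bar.py <<'E'
from h import *
import sys
from st import tgt
z=snap("wrist",sys.argv[1]);C=cloud(z,True);tgt(.529,-.0421,-7.5)
o=hsv(z,5,18);P=box(C,o,.45,.65,-.1,.03,.055,.085);rep("bar",P)
v=np.array([.1305,.9914]);t=(P[:,:2]-[.54,-.0434])@v*1000;u=(P[:,:2]-[.54,-.0434])@np.array([.9914,-.1305])*1000
for a,b in((-30,-12),(-12,12),(12,30)):
    k=(t>a)&(t<b)
    if k.sum()>3: print("y",a,b,"ztop",np.percentile(P[k,2]*1000,[50,90]).round(1),"x from ledge",np.median(u[k]).round(1))
E
python3 bar.py w7
```

```text
t 13.85 p [ 0.5286 -0.042   0.1853] yaw -7.5 tilt [-0.0005  0.0001] F [ 0.3 -0.1 -4.5] M [0.01 0.16 0.01] w 0.0177 gf 40.0
tool shift cm [ 0.04  0.   -0.  ] dyaw about tool z -0.0
bar 354 rect c [538.6 -43.7] size [62.5 23.7] ang 83.0 z [60.4 65.6 67.1] med [ 0.5389 -0.0457  0.0656]
y -30 -12 ztop [65.7 66.8] x from ledge 0.2
y -12 12 ztop [65.5 66.8] x from ledge 0.1
y 12 30 ztop [65.9 67. ] x from ledge 0.3
```

Call:
{"api": "jog_arm", "payload": {"moves": [[[0,0,-0.2],[0,0,0],-1],[[0,0,-0.4],[0,0,0],-1],[[0,0,-0.6],[0,0,0],-1],[[0,0,-0.68],[0,0,0],-1],[[0,0,-0.68],[0,0,0],-1],[[0,0,-0.68],[0,0,0],-1]]}}

```text
time_s: 14.6
ee_pos: [0.5287, -0.042, 0.1923]
ee_rot: [[0.991, -0.13, -0.0], [-0.13, -0.991, 0.0], [-0.0, -0.0, -1.0]]
wrist_force: [0.2, -0.1, -4.8]
width: 0.0181
finger_force: 40.0
```

```bash
python3 bar.py w8
```

```text
t 14.65 p [ 0.5287 -0.042   0.1923] yaw -7.5 tilt [-0.0002  0.0001] F [-0.5 -0.1 -2.9] M [ 0.08  0.14 -0.05] w 0.0178 gf 40.0
tool shift cm [ 0.03  0.   -0.  ] dyaw about tool z -0.0
bar 313 rect c [538.7 -43.8] size [60.6 23.8] ang 82.2 z [67.  72.5 74.2] med [ 0.5388 -0.0476  0.0725]
y -30 -12 ztop [72.6 73.5] x from ledge 0.3
y -12 12 ztop [72.2 73.8] x from ledge -2.0
y 12 30 ztop [72.8 74.2] x from ledge 1.2
```

Call:
{"api": "jog_arm", "payload": {"moves": [[[0,0,-0.05],[0,0,0],-1],[[-0.3,0,-0.05],[0,0,0],-1],[[-0.6,0,-0.05],[0,0,0],-1],[[-0.9,0,-0.05],[0,0,0],-1],[[-1.2,0,-0.05],[0,0,0],-1],[[-1.5,0,-0.05],[0,0,0],-1],[[-1.8,0,-0.05],[0,0,0],-1],[[-1.8,0,-0.05],[0,0,0],-1]]}}

```text
time_s: 15.65
ee_pos: [0.5107, -0.0397, 0.1929]
ee_rot: [[0.991, -0.131, 0.0], [-0.131, -0.991, 0.0], [0.0, -0.0, -1.0]]
wrist_force: [-0.6, -0.2, -3.9]
width: 0.0176
finger_force: 40.0
```

```bash
python3 bar.py w9
```

```text
t 15.7 p [ 0.5109 -0.0397  0.1929] yaw -7.5 tilt [ 0.0001 -0.    ] F [-0.2 -0.3 -4.8] M [ 0.08  0.13 -0.04] w 0.0178 gf 40.0
tool shift cm [1.83 0.   0.  ] dyaw about tool z -0.0
bar 401 rect c [520.3 -42.1] size [78.1 24.7] ang 87.3 z [68.  73.3 74.8] med [ 0.5215 -0.0425  0.0733]
y -30 -12 ztop [73.1 74.2] x from ledge -17.8
y -12 12 ztop [72.9 74.2] x from ledge -17.8
y 12 30 ztop [73.5 74.6] x from ledge -17.6
```

Call:
{"api": "jog_arm", "payload": {"moves": [[[-0.3,0,0],[0,0,0],-1],[[-0.6,0,0],[0,0,0],-1],[[-0.95,0,0],[0,0,0],-1],[[-0.95,0,0],[0,0,0],-1],[[-0.95,0,0],[0,0,0],-1]]}}

```text
time_s: 16.32
ee_pos: [0.5016, -0.0385, 0.1929]
ee_rot: [[0.991, -0.131, 0.0], [-0.131, -0.991, -0.0], [0.0, -0.0, -1.0]]
wrist_force: [-0.3, -0.4, -4.4]
width: 0.0177
finger_force: 40.0
```

```bash
python3 bar.py w10 && python3 - <<'E'
from h import *
# tray measurement: pad & forceps from scene/side first pictures
for n in("scene","side"):
    z=load(n);C=cloud(z);A=np.ones(z['d'].shape,bool)
    rep(n+" rim",box(C,A,.3,.85,.05,.6,.030,.042))
    H=cv2.cvtColor(z['p'],cv2.COLOR_RGB2HSV);dark=H[...,2]<70;light=H[...,2]>90
    rep(n+" pad",box(C,dark,.3,.85,.05,.6,.008,.018))
    k=(light&(C[...,2]>.014)&(C[...,2]<.026)&(C[...,0]>.3)&(C[...,0]<.85)&(C[...,1]>.1)&(C[...,1]<.6)).astype(np.uint8)
    c,l,st,ce=cv2.connectedComponentsWithStats(k)
    for i in range(1,c):
        if st[i,4]>25: rep(f"{n} light{ce[i].round()}",C[l==i])
E
```

```text
t 16.38 p [ 0.5016 -0.0385  0.1929] yaw -7.5 tilt [ 0.0003 -0.0001] F [ 0.6  0.1 -3.1] M [0.1  0.15 0.  ] w 0.0176 gf 40.0
tool shift cm [ 2.76 -0.    0.  ] dyaw about tool z -0.0
bar 469 rect c [511.7 -41.3] size [78.5 24.5] ang 87.7 z [68.1 73.4 74.9] med [ 0.5122 -0.0413  0.0734]
y -30 -12 ztop [73.2 74.3] x from ledge -27.0
y -12 12 ztop [73.2 74.4] x from ledge -26.9
y 12 30 ztop [73.6 74.9] x from ledge -26.8
scene rim 1340 rect c [587.9 311.1] size [278.9 445.3] ang 78.4 z [31.9 37.6 40.6] med [0.5051 0.3303 0.0376]
scene pad 3664 rect c [500.4 397.3] size [394.5 212.6] ang 72.6 z [12.2 15.  17.3] med [0.4864 0.3325 0.015 ]
scene light[405. 256.] 304 rect c [423.3 289.8] size [146.8 298.2] ang 34.1 z [15.1 20.5 25.6] med [0.3948 0.3115 0.0205]
scene light[384. 303.] 264 rect c [591.3 324.3] size [244.    9.7] ang 86.9 z [15.2 20.1 25.4] med [0.5923 0.3399 0.0201]
scene light[425. 289.] 188 rect c [487.9 403.5] size [ 14.9 137.6] ang 86.6 z [15.5 19.8 23.3] med [0.483  0.4028 0.0198]
scene light[290. 317.] 71 rect c [767.5 164.1] size [26.7 60.5] ang 33.6 z [15.1 20.7 25.3] med [0.7733 0.1703 0.0207]
side rim 2119 rect c [607.8 368.2] size [396.5 446.6] ang 78.6 z [31.8 35.9 39.2] med [0.5485 0.3073 0.0359]
side pad 8492 rect c [490.8 326.9] size [223.5 188.7] ang 86.2 z [10.2 13.1 16.1] med [0.4935 0.3278 0.0131]
side light[192. 278.] 90 rect c [737.9 170. ] size [60.8 25.4] ang 34.4 z [14.7 20.  24.9] med [0.7344 0.1792 0.02  ]
side light[266. 336.] 464 rect c [542.7 276.8] size [302.8 149.6] ang 45.1 z [14.6 19.9 25.4] med [0.553  0.2188 0.0199]
side light[262. 403.] 379 rect c [490.  403.5] size [ 16.1 129.4] ang 86.6 z [14.9 18.2 21.4] med [0.481  0.4037 0.0182]
side light[103. 410.] 50 rect c [760.2 510.7] size [41.6  3.4] ang 89.5 z [14.3 18.7 25. ] med [0.7606 0.5103 0.0187]
```

The bar is at −27 mm from the ledge, level and clear of the roofs. Raising it straight up.

Call:
{"api": "jog_arm", "payload": {"moves": [[[0,0,-0.4],[0,0,0],-1],[[0,0,-1.2],[0,0,0],-1],[[0,0,-2.2],[0,0,0],-1],[[0,0,-3.4],[0,0,0],-1],[[0,0,-4.6],[0,0,0],-1],[[0,0,-5.8],[0,0,0],-1],[[0,0,-6.8],[0,0,0],-1],[[0,0,-7.4],[0,0,0],-1]]}}

```text
time_s: 17.38
ee_pos: [0.5017, -0.0385, 0.2677]
ee_rot: [[0.991, -0.131, 0.001], [-0.131, -0.991, -0.0], [0.001, 0.0, -1.0]]
wrist_force: [0.3, -0.8, -4.2]
width: 0.0178
finger_force: 40.0
```

Call:
{"api": "jog_arm", "payload": {"moves": [[[0,0,-0.8],[0,0,0],-1],[[0,0,-2],[0,0,0],-1],[[0,0,-3.4],[0,0,0],-1],[[0,0,-5],[0,0,0],-1],[[0,0,-6.6],[0,0,0],-1],[[0,0,-8.2],[0,0,0],-1],[[0,0,-9.2],[0,0,0],-1],[[0,0,-9.6],[0,0,0],-1]]}}

```text
time_s: 18.38
ee_pos: [0.5017, -0.0385, 0.3637]
ee_rot: [[0.991, -0.131, 0.001], [-0.131, -0.991, -0.0], [0.001, 0.0, -1.0]]
wrist_force: [-0.3, -0.2, -4.5]
width: 0.0176
finger_force: 40.0
```

```bash
python3 st.py .485 .30 -3.5; python3 - <<'E'
from h import *
z=snap("wrist","w11");C=cloud(z,True)
rep("orange",box(C,hsv(z,5,18),.44,.6,-.1,.03,.19,.27))
rep("bar",box(C,hsv(z,5,18),.44,.6,-.1,.03,.23,.27))
rep("rim",box(C,hsv(z,105,125),.4,.65,-.12,.05,.14,.16))
E
```

```text
t 18.38 p [ 0.5017 -0.0385  0.3637] yaw -7.5 tilt [ 0.0009 -0.0002] F [-0.3 -0.2 -4.5] M [-0.    0.16  0.03] w 0.0176 gf 40.0
tool shift cm [-6.080e+00 -3.334e+01 -1.000e-02] dyaw about tool z -4.0
orange 1308 rect c [512.  -41.3] size [78.6 41.4] ang 82.3 z [214.  216.7 245.5] med [ 0.5113 -0.0472  0.2167]
bar 638 rect c [510.5 -41.4] size [24.2 77.7] ang 3.9 z [240.7 244.4 245.8] med [ 0.5123 -0.0416  0.2444]
rim 1717 rect c [526. -42.] size [100.9 100.8] ang 82.3 z [150.2 151.6 152.8] med [ 0.5477 -0.0458  0.1516]
```

Call:
{"api": "jog_arm", "payload": {"moves": [[[-0.1,-0.5,0],[0,0,0],-1],[[-0.2,-1.4,0],[0,0,0],-1],[[-0.5,-2.7,0],[0,0,0],-1],[[-0.8,-4.3,0],[0,0,-0.5],-1],[[-1.1,-6.2,0],[0,0,-1],-1],[[-1.5,-8.3,0],[0,0,-1],-1],[[-1.9,-10.6,0],[0,0,-1.5],-1],[[-2.4,-12.9,0],[0,0,-2],-1]]}}

```text
time_s: 19.42
ee_pos: [0.4942, 0.0944, 0.3628]
ee_rot: [[0.996, -0.095, 0.0], [-0.095, -0.996, 0.0], [-0.0, -0.0, -1.0]]
wrist_force: [-0.7, -0.3, -3.6]
width: 0.0179
finger_force: 40.0
```

Call:
{"api": "jog_arm", "payload": {"moves": [[[-0.4,-2.3,0],[0,0,0],-1],[[-0.8,-4.6,0],[0,0,0],-1],[[-1.2,-6.9,0],[0,0,0],-1],[[-1.6,-9.2,0],[0,0,0],-1],[[-2,-11.4,0],[0,0,0],-1],[[-2.4,-13.5,0],[0,0,-1],-1],[[-2.7,-15.3,0],[0,0,-1],-1],[[-3,-16.8,0],[0,0,-2],-1]]}}

```text
time_s: 20.42
ee_pos: [0.4804, 0.264, 0.3628]
ee_rot: [[0.998, -0.06, -0.0], [-0.06, -0.998, -0.0], [-0.0, 0.0, -1.0]]
wrist_force: [-0.1, -0.7, -4.7]
width: 0.0179
finger_force: 40.0
```

Call:
{"api": "jog_arm", "payload": {"moves": [[[-0.1,-1.2,0],[0,0,0],-1],[[-0.2,-2.1,0],[0,0,0],-1],[[-0.2,-2.7,0],[0,0,0],-1],[[-0.2,-3,0],[0,0,0],-1],[[-0.2,-3,0],[0,0,0],-1],[[-0.2,-3,0],[0,0,0],-1]]}}

```text
time_s: 21.18
ee_pos: [0.4807, 0.2924, 0.3629]
ee_rot: [[0.998, -0.062, 0.0], [-0.062, -0.998, -0.0], [0.0, 0.0, -1.0]]
wrist_force: [-0.1, -0.6, -4.6]
width: 0.0177
finger_force: 40.0
```

```bash
python3 st.py .485 .30 -3.5; python3 - <<'E'
from h import *
z=snap("wrist","w12");C=cloud(z,True);A=np.ones(z['d'].shape,bool)
rep("orange",box(C,hsv(z,5,18),.4,.6,.2,.4,.19,.27))
rep("bar",box(C,hsv(z,5,18),.4,.6,.2,.4,.235,.27))
H=cv2.cvtColor(z['p'],cv2.COLOR_RGB2HSV)
rep("pad",box(C,H[...,2]<70,.38,.62,.18,.48,.008,.018))
rep("rim",box(C,A,.36,.62,.18,.48,.032,.042))
rep("forceps",box(C,H[...,2]>90,.41,.57,.36,.44,.017,.024))
E
```

```text
t 21.18 p [0.4807 0.2924 0.3629] yaw -3.53 tilt [ 0.     -0.0002] F [-0.1 -0.6 -4.6] M [ 0.03  0.16 -0.01] w 0.0177 gf 40.0
tool shift cm [ 0.38 -0.78 -0.  ] dyaw about tool z -0.03
orange 1569 rect c [491.  290.5] size [78.7 41.5] ang 86.3 z [213.2 214.9 244.5] med [0.4912 0.2834 0.2149]
bar 632 rect c [490.4 290.5] size [78.7 24.7] ang 85.9 z [239.9 243.5 245. ] med [0.4914 0.2905 0.2435]
pad 13300 rect c [487.9 332.6] size [233.7 192.6] ang 85.7 z [12.  13.6 15.1] med [0.5092 0.3447 0.0136]
rim 3350 rect c [488.5 331.5] size [256.9 217.6] ang 85.7 z [34.4 36.5 38. ] med [0.5232 0.3532 0.0365]
forceps 422 rect c [488.9 402.6] size [ 11.3 128.2] ang 85.6 z [17.6 19.  20.8] med [0.477  0.4023 0.019 ]
```

View pics/w12.png

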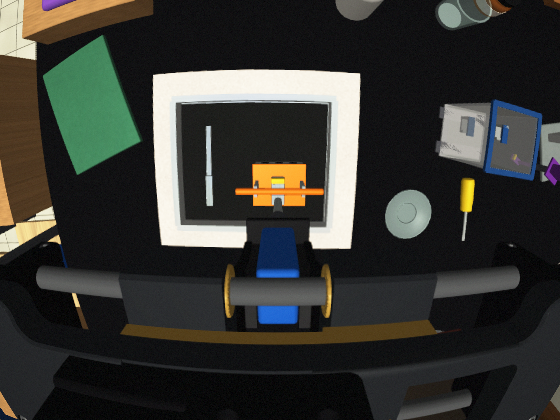

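The cassette hangs level over the pad at (278,190), with the forceps clear at (208,165). Lowering.

Call:
{"api": "jog_arm", "payload": {"moves": [[[0,0,0.6],[0,0,0],-1],[[0,0,2],[0,0,0],-1],[[0,0,4],[0,0,0],-1],[[0,0,6.5],[0,0,0],-1],[[0,0,9],[0,0,0],-1],[[0,0,11.2],[0,0,0],-1],[[0,0,12.8],[0,0,0],-1],[[0,0,13.5],[0,0,0],-1]]}}

```text
time_s: 22.22
ee_pos: [0.4799, 0.2924, 0.2259]
ee_rot: [[0.998, -0.061, -0.002], [-0.061, -0.998, -0.001], [-0.002, 0.001, -1.0]]
wrist_force: [-0.7, -1.1, -4.7]
width: 0.0177
finger_force: 40.0
```

Call:
{"api": "jog_arm", "payload": {"moves": [[[0,0,0.8],[0,0,0],-1],[[0,0,1.7],[0,0,0],-1],[[0,0,2.5],[0,0,0],-1],[[0,0,3.1],[0,0,0],-1],[[0,0,3.4],[0,0,0],-1],[[0,0,3.5],[0,0,0],-1],[[0,0,3.5],[0,0,0],-1]]}}

```text
time_s: 23.1
ee_pos: [0.4808, 0.2928, 0.193]
ee_rot: [[0.998, -0.061, 0.0], [-0.061, -0.998, 0.0], [0.0, -0.0, -1.0]]
wrist_force: [-0.3, -0.6, -4.8]
width: 0.0177
finger_force: 40.0
```

Call:
{"api": "jog_arm", "payload": {"moves": [[[0,0,0.1],[0,0,0],-1],[[0,0,0.2],[0,0,0],-1],[[0,0,0.3],[0,0,0],-1],[[0,0,0.3],[0,0,0],-1]]}}

```text
time_s: 23.6
ee_pos: [0.4806, 0.2927, 0.1897]
ee_rot: [[0.998, -0.061, -0.0], [-0.061, -0.998, -0.0], [-0.0, 0.0, -1.0]]
wrist_force: [0.7, 0.4, -4.4]
width: 0.0179
finger_force: 40.0
```

Call:
{"api": "jog_arm", "payload": {"moves": [[[0,0,0.1],[0,0,0],-1],[[0,0,0.2],[0,0,0],-1],[[0,0,0.3],[0,0,0],-1],[[0,0,0.3],[0,0,0],-1]]}}

```text
time_s: 24.1
ee_pos: [0.4809, 0.2928, 0.1872]
ee_rot: [[0.998, -0.061, 0.001], [-0.061, -0.998, 0.0], [0.001, -0.0, -1.0]]
wrist_force: [0.7, -0.1, -1.2]
width: 0.0181
finger_force: 40.0
```

Call:
{"api": "jog_arm", "payload": {"moves": [[[0,0,0.3],[0,0,0],-1],[[0,0,0.7],[0,0,0],-1],[[0,0,1.1],[0,0,0],-1],[[0,0,1.25],[0,0,0],-1],[[0,0,1.25],[0,0,0],-1],[[0,0,1.25],[0,0,0],-1]]}}

```text
time_s: 24.85
ee_pos: [0.4807, 0.2928, 0.1745]
ee_rot: [[0.998, -0.061, 0.0], [-0.061, -0.998, 0.0], [0.0, -0.0, -1.0]]
wrist_force: [-0.1, 0.2, -1.2]
width: 0.0177
finger_force: 40.0
```

```bash
cat > cas.py <<'E'
from h import *
import sys
from st import tgt
z=snap("wrist",sys.argv[1]);C=cloud(z,True);tgt(.45,.295,-3.5)
o=hsv(z,5,18)
rep("lid",box(C,o,.4,.6,.2,.4,.03,.055))
rep("bar",box(C,o,.4,.6,.2,.4,.06,.075))
P=box(C,hsv(z,20,32,100,120),.4,.6,.2,.4,.04,.08)
if len(P)>3: rep("tip",P)
E
python3 cas.py w13
```

```text
t 24.9 p [0.4807 0.2928 0.1745] yaw -3.5 tilt [0.0002 0.0001] F [ 0.5 -0.1 -1.9] M [ 0.07  0.17 -0.01] w 0.0176 gf 40.0
tool shift cm [-3.08 -0.03 -0.  ] dyaw about tool z 0.0
lid 1312 rect c [491.  291.2] size [52.2 42. ] ang 85.9 z [38.4 39.7 41.1] med [0.4931 0.2834 0.0397]
bar 643 rect c [490.8 291.1] size [78.3  8.4] ang 84.4 z [67.4 69.  70.4] med [0.4913 0.291  0.069 ]
tip 88 rect c [505.5 298.9] size [26.4 11.8] ang 86.1 z [40.4 57.4 58.5] med [0.5017 0.292  0.0574]
```

The cassette stands upright, with lid at 0.040 and bar top at 0.070. The hook is free, so I'll withdraw it.

Call:
{"api": "jog_arm", "payload": {"moves": [[[-0.4,0,0],[0,0,0],-1],[[-0.9,0,0],[0,0,0],-1],[[-1.5,0,0],[0,0,0],-1],[[-2.1,0,0],[0,0,0],-1],[[-2.7,0,0],[0,0,0],-1],[[-3.1,0,0],[0,0,0],-1],[[-3.1,0,0],[0,0,0],-1]]}}

```text
time_s: 25.78
ee_pos: [0.4494, 0.2947, 0.1744]
ee_rot: [[0.998, -0.061, 0.0], [-0.061, -0.998, 0.0], [0.0, -0.0, -1.0]]
wrist_force: [-0.4, 0.2, -0.8]
width: 0.0177
finger_force: 40.0
```

```bash
python3 cas.py w14
```

```text
t 25.82 p [0.4497 0.2947 0.1744] yaw -3.49 tilt [0.0003 0.    ] F [ 0.3 -0.8 -0.6] M [ 0.02  0.14 -0.02] w 0.018 gf 40.0
tool shift cm [ 0.03 -0.03  0.  ] dyaw about tool z 0.01
lid 1013 rect c [490.7 291.2] size [52.6 42. ] ang 86.5 z [38.3 39.5 40.8] med [0.4807 0.2817 0.0395]
bar 617 rect c [491.3 291.3] size [77.4 10.4] ang 86.2 z [67.2 68.9 70.2] med [0.4912 0.29   0.0689]
tip 114 rect c [489.  302.7] size [49.5 17.8] ang 17.2 z [40.1 57.  58.6] med [0.4711 0.2958 0.057 ]
```

Call:
{"api": "jog_arm", "payload": {"moves": [[[0,0,-1],[0,0,0],-1],[[0,0,-3],[0,0,0],-1],[[0,0,-6],[0,0,0],-1],[[0,0,-9],[0,0,0],-1],[[0,0,-12],[0,0,0],-1],[[0,0,-15],[0,0,0],-1],[[0,0,-17.3],[0,0,0],-1],[[0,0,-17.3],[0,0,0],-1]]}}

```text
time_s: 26.82
ee_pos: [0.4509, 0.295, 0.3503]
ee_rot: [[0.998, -0.061, 0.005], [-0.061, -0.998, 0.002], [0.005, -0.002, -1.0]]
wrist_force: [0.3, 0.1, -1.8]
width: 0.0179
finger_force: 40.0
```

Call:
{"api": "jog_arm", "payload": {"moves": [[[0.2,1.5,0],[0,0,-0.5],-1],[[0.5,4.5,0],[0,0,-1],-1],[[1,9,0],[0,0,-2],-1],[[1.5,14,0],[0,0,-3],-1],[[2.1,19,0],[0,0,-4],-1],[[2.6,24,0],[0,0,-5],-1],[[3.2,29,0],[0,0,-6],-1],[[3.7,34,0],[0,0,-7],-1]]}}

```text
time_s: 27.82
ee_pos: [0.4646, -0.0492, 0.3457]
ee_rot: [[0.998, 0.061, -0.002], [0.061, -0.998, 0.0], [-0.002, -0.0, -1.0]]
wrist_force: [0.2, 0.6, -1.1]
width: 0.0179
finger_force: 40.0
```

```bash
python3 st.py .479 -.3005 7.5
```

```text
t 27.82 p [ 0.4646 -0.0492  0.3457] yaw 3.52 tilt [-0.0023  0.0003] F [ 0.2  0.6 -1.1] M [0.   0.03 0.02] w 0.0179 gf 40.0
tool shift cm [-1.100e-01  2.517e+01 -1.000e-02] dyaw about tool z -3.98
```

Call:
{"api": "jog_arm", "payload": {"moves": [[[0,5,0],[0,0,-1],-1],[[-0.1,10,0],[0,0,-2],-1],[[-0.1,15,0],[0,0,-3],-1],[[-0.1,19.5,0],[0,0,-4],-1],[[-0.1,23,0],[0,0,-4],-1],[[-0.1,25.2,0],[0,0,-4],-1],[[-0.1,25.2,0],[0,0,-4],-1],[[-0.1,25.2,0],[0,0,-4],-1]]}}

```text
time_s: 28.82
ee_pos: [0.4801, -0.2977, 0.3469]
ee_rot: [[0.991, 0.131, -0.001], [0.131, -0.991, 0.001], [-0.0, -0.001, -1.0]]
wrist_force: [-0.4, -0.2, -1.6]
width: 0.0177
finger_force: 40.0
```

Call:
{"api": "jog_arm", "payload": {"moves": [[[0,0,0],[0,0,0],-1],[[0,0,0],[0,0,0],-1]]}}

```text
time_s: 29.08
ee_pos: [0.4805, -0.2977, 0.3477]
ee_rot: [[0.991, 0.132, 0.0], [0.132, -0.991, -0.0], [0.0, 0.0, -1.0]]
wrist_force: [-0.7, -0.5, -1.6]
width: 0.0177
finger_force: 40.0
```

```bash
python3 st.py .479 -.3005 7.5;python3 - <<'E'
from h import *
z=snap("wrist","w15");C=cloud(z,True);A=np.ones(z['d'].shape,bool)
rep("tip",box(C,hsv(z,20,32,100,80),.4,.6,-.36,-.24,.17,.25))
rep("hook",box(C,A,.43,.56,-.34,-.26,.18,.24))
rep("red",box(C,hsv(z,0,5),.4,.6,-.36,-.22,.135,.16))
E
```

```text
t 29.07 p [ 0.4805 -0.2977  0.3477] yaw 7.58 tilt [ 0.0005 -0.0002] F [-0.7 -0.5 -1.6] M [0.04 0.14 0.06] w 0.0177 gf 40.0
tool shift cm [-0.18  0.25 -0.  ] dyaw about tool z 0.08
tip 88 rect c [ 500.9 -294.8] size [ 4.3 11.5] ang 7.3 z [225.6 230.8 232. ] med [ 0.5013 -0.2951  0.2308]
hook 377 rect c [ 490.  -296.2] size [26.3 11.9] ang 7.4 z [222.7 224.3 232.2] med [ 0.4912 -0.2958  0.2243]
red 1576 rect c [ 496.8 -298.2] size [82.6 48. ] ang 7.3 z [142.3 143.5 144.8] med [ 0.5163 -0.2951  0.1435]
```

Call:
{"api": "jog_arm", "payload": {"moves": [[[-0.18,0.25,0],[0,0,0],-1],[[-0.18,0.25,2],[0,0,0],-1],[[-0.18,0.25,5],[0,0,0],-1],[[-0.18,0.25,8],[0,0,0],-1],[[-0.18,0.25,11],[0,0,0],-1],[[-0.18,0.25,14],[0,0,0],-1],[[-0.18,0.25,16.5],[0,0,0],-1],[[-0.18,0.25,17.9],[0,0,0],-1]]}}

```text
time_s: 30.12
ee_pos: [0.4775, -0.3003, 0.1653]
ee_rot: [[0.991, 0.13, -0.003], [0.13, -0.991, 0.003], [-0.003, -0.003, -1.0]]
wrist_force: [-1.2, 1.1, -1.0]
width: 0.0175
finger_force: 40.0
```

Call:
{"api": "jog_arm", "payload": {"moves": [[[0,0,0],[0,0,0],-1],[[0,0,0],[0,0,0],-1]]}}

```text
time_s: 30.38
ee_pos: [0.4793, -0.3017, 0.1693]
ee_rot: [[0.991, 0.13, 0.001], [0.13, -0.991, -0.001], [0.001, 0.001, -1.0]]
wrist_force: [-0.0, 0.0, -1.4]
width: 0.0177
finger_force: 40.0
```

```bash
python3 st.py .479 -.3005 7.5
```

```text
t 30.38 p [ 0.4793 -0.3017  0.1693] yaw 7.5 tilt [ 0.0013 -0.001 ] F [-0.   0.  -1.4] M [0.05 0.05 0.04] w 0.0177 gf 40.0
tool shift cm [-0.01 -0.13 -0.  ] dyaw about tool z -0.0
```

Call:
{"api": "jog_arm", "payload": {"moves": [[[0,-0.08,0],[0,0,0],-1],[[0,-0.08,0.3],[0,0,0],-1],[[0,-0.08,0.6],[0,0,0],-1],[[0,-0.08,0.9],[0,0,0],-1],[[0,-0.08,1.1],[0,0,0],-1],[[0,-0.08,1.1],[0,0,0],-1],[[0,-0.08,1.1],[0,0,0],-1]]}}

```text
time_s: 31.25
ee_pos: [0.4787, -0.3005, 0.1574]
ee_rot: [[0.991, 0.131, 0.0], [0.131, -0.991, -0.0], [0.0, 0.0, -1.0]]
wrist_force: [-0.5, 0.6, -1.1]
width: 0.0178
finger_force: 40.0
```

Call:
{"api": "jog_arm", "payload": {"moves": [[[0,0,0.1],[0,0,0],-1],[[0,0,0.1],[0,0,0],-1]]}}

```text
time_s: 31.5
ee_pos: [0.4788, -0.3006, 0.1565]
ee_rot: [[0.991, 0.131, 0.0], [0.131, -0.991, -0.0], [0.0, 0.0, -1.0]]
wrist_force: [0.4, -0.5, -1.5]
width: 0.0179
finger_force: 40.0
```

Call:
{"api": "jog_arm", "payload": {"moves": [[[0,0,0.05],[0,0,0],-1],[[0,0,0.1],[0,0,0],-1],[[0,0,0.1],[0,0,0],-1]]}}

```text
time_s: 31.88
ee_pos: [0.4789, -0.3006, 0.1565]
ee_rot: [[0.991, 0.131, 0.0], [0.131, -0.991, -0.0], [0.0, 0.001, -1.0]]
wrist_force: [-2.9, 2.0, 6.5]
width: 0.0177
finger_force: 40.0
```

The rod is seated: contact shows and z is the same as at the grasp. Releasing.

Call:
{"api": "jog_arm", "payload": {"moves": [[[0,0,-0.1],[0,0,0],-1],[[0,0,-0.1],[0,0,0],-0.5],[[0,0,-0.1],[0,0,0],0],[[0,0,-0.1],[0,0,0],0.4],[[0,0,-0.1],[0,0,0],0.4],[[0,0,-0.1],[0,0,0],0.4],[[0,0,-0.1],[0,0,0],0.4]]}}

```text
time_s: 32.75
ee_pos: [0.4787, -0.3005, 0.1563]
ee_rot: [[0.991, 0.131, -0.0], [0.131, -0.991, -0.0], [-0.0, 0.0, -1.0]]
wrist_force: [-0.4, 0.0, 0.2]
width: 0.0587
finger_force: 0.0
```

Call:
{"api": "jog_arm", "payload": {"moves": [[[0,0,-1],[0,0,0],0.4],[[0,0,-3],[0,0,0],0.4],[[0,0,-6],[0,0,0],0.4],[[0,0,-10],[0,0,0],0.4],[[0,0,-15],[0,0,0],0.4],[[-3,0,-20],[0,0,0],0.4],[[-3,0,-20],[0,0,0],0.4],[[-3,0,-20],[0,0,0],0.4]]}}

```text
time_s: 33.75
ee_pos: [0.449, -0.3045, 0.3574]
ee_rot: [[0.991, 0.13, 0.001], [0.13, -0.991, -0.001], [0.001, 0.001, -1.0]]
wrist_force: [-0.0, 0.5, -0.3]
width: 0.061
finger_force: 0.0
```

```bash
python3 st.py .479 -.3005 7.5;python3 - <<'E'
from h import *
z=snap("wrist","w16");C=cloud(z,True)
rep("handle",box(C,hsv(z,105,125),.4,.6,-.36,-.24,.195,.215))
rep("red",box(C,hsv(z,0,5),.4,.6,-.36,-.22,.135,.16))
for n in("scene","side"):
    w=snap(n,n+"16");D=cloud(w);o=hsv(w,5,18)
    rep(n+" lid/bar",box(D,o,.43,.56,.23,.36,.03,.08))
    A=np.ones(w['d'].shape,bool)
s=load("side16")['p'];q=load("scene16")['p']
cv2.imwrite("pics/fin.png",np.hstack([cv2.resize(q,(400,300)),cv2.resize(s,(400,300))])[...,::-1])
E
```

```text
t 33.75 p [ 0.449  -0.3045  0.3574] yaw 7.48 tilt [ 0.0014 -0.0011] F [-0.   0.5 -0.3] M [0.05 0.13 0.04] w 0.061 gf 0.0
tool shift cm [ 3.03 -0.    0.  ] dyaw about tool z -0.02
handle 498 rect c [ 479.9 -300.4] size [27.2 16.9] ang 7.2 z [198.2 199.4 200.6] med [ 0.4801 -0.3003  0.1994]
red 1544 rect c [ 496.6 -298.3] size [80.7 47.9] ang 7.4 z [142.2 143.5 144.8] med [ 0.5155 -0.2952  0.1435]
scene lid/bar 311 rect c [492.2 291.4] size [77.5 46. ] ang 83.3 z [37.9 41.6 71.8] med [0.4951 0.2924 0.0416]
side lid/bar 530 rect c [492.3 292.6] size [79.3 42.6] ang 87.6 z [35.9 39.7 69.6] med [0.4907 0.2932 0.0397]
```

View pics/fin.png

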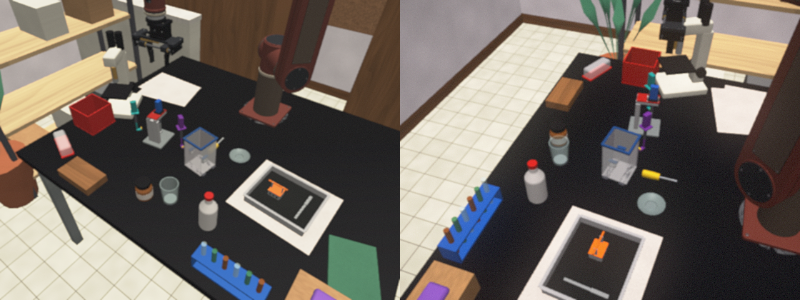

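The final picture shows the cassette upright on the pad at (277,187) left and (600,245) right. The rod is home in its stand at (157,110) left, and everything else is in place.

```bash
python3 -c "
from cell import close_job
print(close_job())"
```

```text
the job is handed in; nothing more can be done
None
```

The job is handed in at about 34 s: the cassette stands upright on the pad, the hook rod is back in its stand, and the final pictures show nothing else out of place.

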